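Hold a spotting scope on its index for a long exposure, then lay it back on its rest

ROBOT

A 7-joint arm with a two-finger parallel gripper is mounted at the origin on the work surface. World frame = base frame: x ahead of the robot, y to its left, z up, the work surface at z = 0. Lengths are in m, angles in rad, forces in N, time in s.
With the tool pointing down it reaches from about 0.425 to 0.925 m from the base axis. Payload 6.8 kg.
Tool frame: the origin (TCP) lies at the very end of the fingers, on their centre line; the grasp point (between the pads) lies 19 mm behind it; z points along the fingers, y is the line along which they close (so a half turn about z gives the same grasp; the last joint's range is limited). The gripper opens to 85 mm and grips with 20 to 120 N. Pads are 22 mm wide; open, the fingers measure 114 mm over their backs; the gripper's body (76 mm by 85 mm) begins 54 mm behind the grasp point. The pads swing forward as they close: fully open they stand 13 mm farther back than shut.
Start: joints at [1.183, 0.477, 0.022, 1.555, -0.011, 1.109, -0.083], TCP at [0.186, -0.649, 0.197] pointing down, gripper open.
Joint ranges: [-2.96, 2.96], [-0.34, 2.1], [-1.41, 1.46], [0.24, 2.44], [-1.37, 4.51], [0.17, 1.92], [-2.96, 2.96]. Speed limits (rad/s): [2.39, 2.39, 3.14, 3.14, 3.14, 3.14, 3.14].

INTERFACE

Orientations are given as a unit quaternion [w, x, y, z].
In Python, from cell import r gives the robot as it stands.
- The arm moves only by the tool drive_tool, never from a script. Its argument "motion" is a list that holds one entry, the list of rows, each a list of 5 numbers: the opening, from -1 (shut) to 1 (fully open), then the shift along the tool's x, y, z as a fraction of full scale, then the turn about the tool's z as a fraction of full scale. In form: [[[jaw, x, y, z, roll], ...]]. A call has exactly 5 rows; each row is the pose to reach, as a shift and turn from the pose commanded when the call began, along the tool's axes at that moment, turning the shorter way round; what a row does not reach only later rows make up. Full scale, the value 1, is 100 mm for a shift and 180 degrees for a turn. A row lasts 1/10 s, in which the tool goes at most 50 mm and 8.59 degrees, less where a joint would pass 70% of its speed; a pose out of reach is approached as far as the arm can. A call with a number of a shift or a turn outside -1 to 1 is refused whole. A call with a gripper value outside its range is refused whole. The fingers move at their own pace and stop on an object; the grip force is fixed at half the most. Time passes only in rows, so rows that repeat a pose let the fingers close, or fill a call up. It gives the time, the measured TCP pose, the force, the opening and the grip force at its end, in the units of the state.
- r.get_state(): the state, without advancing time (a new reading comes with each control period).
- r.camera(name): name is "side" or "top" or "wrist"; returns a dict with "image" (400x640x3 uint8, red, green, blue), "z_map" (400x640 float32, m along the optical axis (not along the pixel's ray), 0 where there is no reading), "K" (3x3 intrinsics, pixels), "rvec" (rotation vector, rad) and "tvec" (3), from world to camera coordinates, as OpenCV has them. Camera axes: x right, y down, z forward; pixel columns grow to the right and rows downward; lengths in m; the calibration is good to about 2 mm. A picture is of the moment at which its call begins.
- r.job_done(): hands the job in; it is judged then, once.
The state is a dict: "clock": time; "joint_positions": joint angles; "joint_vel": joint speeds; "joint_efforts": joint torques, N m; "position": TCP position; "eef_rot": TCP orientation; "contact_force": force on the tool from outside, world axes, zero at the start; "ft_torque": the same for the moment, N m; "finger_gap": opening from 0.0 (shut) to 1.0 (fully open); "gripper_force": force on a finger pad.
Only numpy, scipy, OpenCV 4.12 (cv2) and the standard library are available. Lean on these libraries where they do the work, as an engineer would, in place of code of your own. Each camera call takes 0.05 s, during which the arm holds its last target. There are 200 camera calls.

TASK

Lift the spotting scope off its low rest by moving only the round grip of its spring-coupled hand lever, bring the pointer into the gap of the index fork on the scale and keep it there for a good six seconds while the camera takes its long exposure; then ease the scope gently back onto the rest it came from, objective end down, and let go of the grip. Never touch the scope or its pointer, do not let it knock against either rest, and leave the index fork and the things on the table alone.

Things in the scene. Friction and masses are not known exactly. Their poses are not given: they have to be found in the camera images.
- stand: Fixed stand, placed and turned anew each time: plywood base 12 mm thick (x -140 to +90, y -160 to +160 mm), two aluminium cheeks with the axle 140 mm above the table, two rubber-topped rests, a scale arc at x = 58 mm. Origin on the table straight under the middle of the axle; local x along the axle, away from the robot, y to the left, z up.
- lever_grip (a point): Point to grip on the hand lever's black round handle, 20 mm thick and 52 mm long along stand x (x -142 to -90 mm, this point at -122 mm), 120 mm from the axle. At lever angle f (from upright) it is at stand y = -120 sin f, z = 140 + 120 cos f mm. Take it from above, fingers closing along stand y; it may turn between the pads. Follow the arc.
- lever (a joint): Angle in rad of the lever relative to the scope (+ has the same sense as the tilt); lever angle f from upright = tilt + this. 0 at the start. A spiral spring between lever and scope, nominal 0.14 N m/rad with 0.008 N m s/rad damping, turns the scope by 0.14 x this value. The lever (0.12 kg) is balanced by a bob below the axle; free, it follows the scope.
- tilt (a joint): Tilt in rad of the scope about the axle: 0 level, + objective end (stand +y) up, -0.33 on the +y rest (start), +0.33 on the -y rest. With the lever held still it is unstable and tips away from balance, e-fold in 0.7 to 1 s. Bearing damping 0.006 N m s/rad, dry friction 0.001 N m. It leaves its low rest when the lever angle f is about +0.08 to +0.2; the lever must come back as it swings.
- scope: Top-heavy spotting scope with its pointer: grey barrel 56 mm thick along stand y, dark objective 74 mm thick to y = +202 mm, black camera to y = -188 mm. Origin on the axle. Nominal 1.68 kg, centre of mass 11.7 mm above the axle (0.193 N m per rad away from level), inertia 0.034 kg m2; the mass, and these two with it, varies by -8 to +15 percent. Not to be touched.
- pointer_tip (a point): Upper end of the flat dark pointer, 6 mm wide, that stands 170 mm up from the axle on the far side (stand x = 74 mm) and tilts with the scope: at tilt t it is at stand y = -170 sin t, z = 140 + 170 cos t mm.
- index_mid (a point): Middle of the 36 mm gap of the brass index fork on the scale arc, at the height and depth of the pointer tip when that is in the gap (170 mm from the axle, stand x = 74 mm). The pointer passes in front of the fork without touching it. Set anew each time.
- index (a joint): Tilt in rad that the index fork is set to, same zero and sign as the scope's tilt, between about -0.12 and 0.12: the tilt at which the pointer is in the middle of the gap. Not to be moved.
- cup: White ceramic espresso cup, 62 mm wide, 58 mm high, with a handle at its +y side, beside the stand. Origin under its middle. Bystander.
- tumbler: Empty glass, 68 mm wide, 100 mm high, beside the stand. Origin under its middle. Bystander.
- dish: Brushed aluminium dish, 140 mm wide, 30 mm high. Origin under its middle. Bystander.
- domino0: Lowest of a stack of three black dominoes, each 50 x 25 x 9 mm, beside the stand. Origin under its middle. Bystander.
- domino2: Topmost of the three stacked dominoes, its underside 18 mm above the table. Bystander.

How it is judged:
On the way, in this order (a step that is already met when the one before it is completed fails the run):
1. the pointer is kept in the gap of the index fork for six seconds (distance between pointer_tip and index_mid below 0.017 m), for 6 s.
2. the scope is back on its low rest (value of joint tilt below -0.31 rad), for 0.3 s.
At the end, for the whole second after the job is handed in: The scope lies still on its low rest (tilt below -0.31 rad, slower than 0.05 rad/s), after the pointer was within 17 mm of the middle of the index gap for 6 s on end; the grip is released (value of joint tilt below -0.31 rad and velocity of joint tilt between -0.05 and 0.05 rad/s); the robot touches nothing.
It fails at once if the robot touches the scope or its pointer (contact force between any of the fingers, the arm and scope_c0 above 0.5 N or contact force between any of the fingers, the arm and scope_c1 above 0.5 N or contact force between any of the fingers, the arm and scope_c2 above 0.5 N or contact force between any of the fingers, the arm and scope_c3 above 0.5 N or contact force between any of the fingers, the arm and scope_c4 above 0.5 N or contact force between any of the fingers, the arm and scope_c5 above 0.5 N).
It fails at once if the scope knocks onto its low rest (faster than 0.3 rad/s) (value of joint tilt below -0.28 rad and velocity of joint tilt below -0.3 rad/s).
It fails at once if the scope knocks onto its high rest (faster than 0.3 rad/s) (value of joint tilt above 0.28 rad and velocity of joint tilt above 0.3 rad/s).
It fails at once if the index fork is moved (distance of index_mid from where it was at the start of the episode above 0.008 m).
It fails at once if a thing on the table is disturbed (distance of any of cup, tumbler, dish, domino0, domino2 from where it was at the start of the episode above 0.03 m or angle between any of cup, tumbler's own z axis and vertical above 0.5 rad).
It also fails if it takes over 72 s, if anything falls off the work surface, if the arm or the gripper's body presses on something with over 40 N, if the wrist force passes 120 N, or if a joint passes its speed limit or range.

## Working session

There is one attempt and no reset: what is moved stays moved. The work goes in short steps, Python scripts to look and compute and a tool call to move; the robot and the scene stay as the last step left them, time stands still between calls to the robot, and variables do not carry over. Pictures are saved under pics/ and viewed, at most 10 in all, crops included, and the job is handed in when it is done.

Besides the shell and the picture viewer there is one more tool, called after "Emit:" as name(argument=value, ...) on one line, values as JSON. drive_tool: Moves the arm, as the interface text tells. Shift numbers are shares of 100 mm and turn numbers shares of 180 degrees, none past 1 either way. Its arguments: {"type":"object","properties":{"motion":{"type":"array","items":{"type":"array","items":{"type":"array","items":{"type":"number","minimum":-1,"maximum":1}}}}},"required":["motion"]}

```bash
ls; mkdir -p pics; python3 - <<'E'
from cell import r
import cv2,numpy as np
s=r.get_state();print({k:np.round(v,3).tolist() for k,v in s.items()})
for n in ["side","top"]:
    c=r.camera(n);cv2.imwrite(f"pics/{n}0.png",c["image"][:,:,::-1])
    np.savez(f"{n}0.npz",**c)
    R=cv2.Rodrigues(c["rvec"])[0];print(n,"cam at",np.round(-R.T@np.ravel(c["tvec"]),3),"fwd",np.round(R[2],3),"right",np.round(R[0],3),c["K"][0,0])
E
```

```text
pics
{'clock': 0.0, 'joint_positions': [1.183, 0.478, 0.022, 1.556, -0.011, 1.109, -0.083], 'joint_vel': [-0.001, 0.001, 0.001, -0.001, 0.002, -0.002, 0.001], 'joint_efforts': [0.001, -59.646, 1.609, -28.12, 0.013, 0.009, 0.0], 'position': [0.186, -0.648, 0.196], 'eef_rot': [-0.001, 0.99, 0.139, -0.0], 'contact_force': [-0.365, -0.476, -0.459], 'ft_torque': [-0.012, -0.015, -0.006], 'gripper_force': 0.0, 'finger_gap': 0.996}
side cam at [0.542 0.83  0.804] fwd [ 0.041 -0.771 -0.636] right [-0.998 -0.06   0.007] 379.7491461853127
top cam at [0.502 0.106 1.256] fwd [ 0.099 -0.019 -0.995] right [-0.018 -1.     0.017] 429.9029176978106
```

View pics/top0.png

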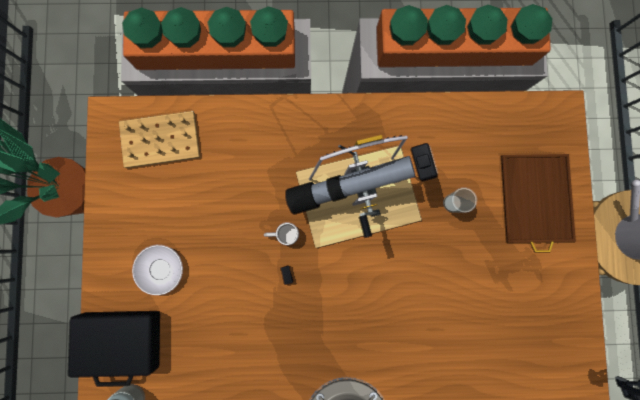

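View pics/side0.png

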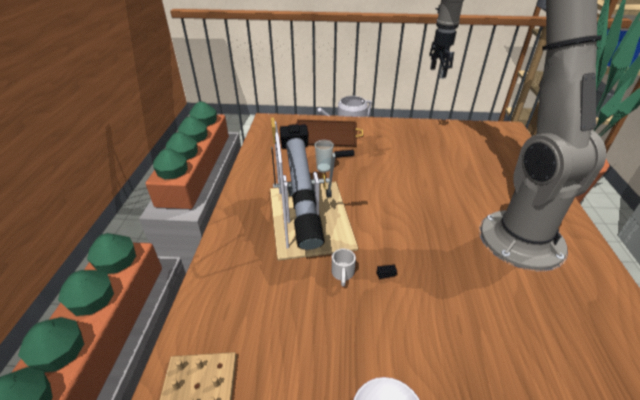

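The top view shows the plywood base (corners at about (316,247), (422,220), (298,170)), the black grip at (366,226) and the brass fork at (370,140). The side view shows the scope with its objective at (310,232), the cup at (343,265) and the fork near (274,122).

```bash
cat > h.py <<'E'
import numpy as np,cv2
def cloud(c):
    z=c["z_map"].astype(float);v,u=np.mgrid[:400,:640];K=c["K"]
    p=np.stack([(u-K[0,2])/K[0,0]*z,(v-K[1,2])/K[1,1]*z,z],-1)
    R=cv2.Rodrigues(c["rvec"])[0];w=(p-np.ravel(c["tvec"]))@R;w[z==0]=np.nan
    return w
E
python3 - <<'E'
from h import *
C={n:dict(np.load(n+"0.npz")) for n in("top","side")}
W={n:cloud(c) for n,c in C.items()};H={n:cv2.cvtColor(c["image"],cv2.COLOR_RGB2HSV) for n,c in C.items()}
w,h=W["top"],H["top"]
# base: height 12mm plane
m=((w[...,2]>.007)&(w[...,2]<.017)).astype(np.uint8);m[:,:285]=0;m[:,432:]=0;m[:140]=0;m[256:]=0
m=cv2.morphologyEx(m,cv2.MORPH_OPEN,np.ones((3,3)))
pts=w[m>0][:,:2].astype(np.float32);rect=cv2.minAreaRect(pts);print("n",len(pts),"rect",rect)
a=np.deg2rad(rect[2]);b=cv2.boxPoints(rect);print(b)
for y in (a,a-np.pi/2,a+np.pi/2):
    if abs(y)<.6: yaw=y
ex=np.array([np.cos(yaw),np.sin(yaw)]);ey=np.array([-ex[1],ex[0]])
x=pts@ex;y=pts@ey
o=(x.min()+.140)*ex+ (y.max()+y.min())/2*ey
print("yaw",yaw,"origin",o,"ext x",x.ptp() if hasattr(x,'ptp') else np.ptp(x),"y",np.ptp(y))
np.savez("stand.npz",yaw=yaw,o=o)
for n in W:
    d=W[n][...,:2]-o;L=np.stack([d@ex,d@ey,W[n][...,2]],-1)*1000;hh=H[n]
    br=(hh[...,0]>14)&(hh[...,0]<32)&(hh[...,1]>120)&(L[...,2]>200)&(abs(L[...,0]-65)<40)
    q=L[br];print(n,"brass",len(q),np.round(np.percentile(q,[0,10,50,90,100],axis=0),1).tolist() if len(q) else "")
    if len(q):
        ang=np.arctan2(-q[:,1],q[:,2]-140);print(" ang",np.round(np.percentile(ang,[0,5,25,50,75,95,100]),3), "hist",np.histogram(ang,20))
    bl=(hh[...,2]<70)&(L[...,2]>200)&(L[...,0]<-80)&(L[...,0]>-155)&(abs(L[...,1])<100)
    q=L[bl];print(n,"grip",len(q),np.round(np.percentile(q,[0,5,50,95,100],axis=0),1).tolist() if len(q) else "")
    q=L[(L[...,0]<-20)&(L[...,0]>-300)&(abs(L[...,1])<300)&(L[...,2]>130)];print(" high near",len(q),np.round([q.min(0),q.max(0)],0).tolist() if len(q) else "")
E
```

```text
n 4603 rect ((0.6348642110824585, -0.04952727258205414), (0.23002518713474274, 0.3198276460170746), 13.569517135620117)
[[ 0.48554233  0.07893789]
 [ 0.56058186 -0.23196208]
 [ 0.7841861  -0.17799243]
 [ 0.70914656  0.13290754]]
yaw 0.23683275192236097 origin [ 0.65915411 -0.0436646 ] ext x 0.23002520869282495 y 0.3198276701179806
top brass 113 [[59.9, -36.8, 315.9], [60.4, -30.6, 333.0], [63.7, -6.5, 337.0], [67.3, 17.1, 339.1], [68.7, 21.0, 342.6]]
 ang [-0.118 -0.101 -0.044  0.033  0.111  0.172  0.188] hist (array([5, 6, 6, 6, 6, 5, 7, 4, 6, 6, 6, 3, 7, 5, 7, 6, 5, 7, 5, 5]), array([-0.11790399, -0.10260902, -0.08731405, -0.07201908, -0.05672411,
       -0.04142914, -0.02613417, -0.0108392 ,  0.00445577,  0.01975074,
        0.03504571,  0.05034068,  0.06563565,  0.08093062,  0.09622559,
        0.11152056,  0.12681553,  0.1421105 ,  0.15740547,  0.17270044,
        0.18799541]))
top grip 154 [[-139.9, 19.8, 214.6], [-137.6, 31.4, 257.7], [-115.0, 39.5, 261.6], [-92.6, 46.3, 265.2], [-86.5, 47.3, 269.0]]
 high near 1013 [[-142.0, -181.0, 130.0], [-20.0, 159.0, 269.0]]
side brass 63 [[61.8, -31.9, 292.1], [63.0, -26.5, 299.7], [66.1, 15.7, 333.8], [68.3, 22.3, 337.2], [68.4, 23.1, 338.5]]
 ang [-0.142 -0.137 -0.113 -0.088  0.081  0.158  0.179] hist (array([11,  8,  9,  4,  4,  0,  2,  1,  1,  1,  3,  0,  1,  2,  2,  2,  2,
        3,  5,  2]), array([-0.14245932, -0.12640221, -0.11034509, -0.09428798, -0.07823086,
       -0.06217375, -0.04611663, -0.03005952, -0.0140024 ,  0.00205471,
        0.01811183,  0.03416894,  0.05022606,  0.06628317,  0.08234029,
        0.0983974 ,  0.11445452,  0.13051163,  0.14656875,  0.16262586,
        0.17868298]))
side grip 114 [[-139.1, 36.6, 244.1], [-136.6, 37.6, 251.0], [-113.7, 46.4, 258.5], [-92.1, 50.4, 262.4], [-89.9, 51.8, 263.4]]
 high near 687 [[-142.0, -158.0, 130.0], [-20.0, 166.0, 263.0]]
```

```bash
python3 - <<'E'
import cv2
a=cv2.imread("pics/top0.png")[120:260,270:450];b=cv2.imread("pics/side0.png")[105:260,240:370]
a=cv2.resize(a,None,fx=3,fy=3,interpolation=2);b=cv2.resize(b,None,fx=1.9,fy=1.9,interpolation=2)
import numpy as np
c=np.zeros((420,540+b.shape[1],3),np.uint8);c[:,:540]=a;c[:b.shape[0],540:]=b;cv2.imwrite("pics/crop0.png",c)
E
```

```text
(no output)
```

View pics/crop0.png

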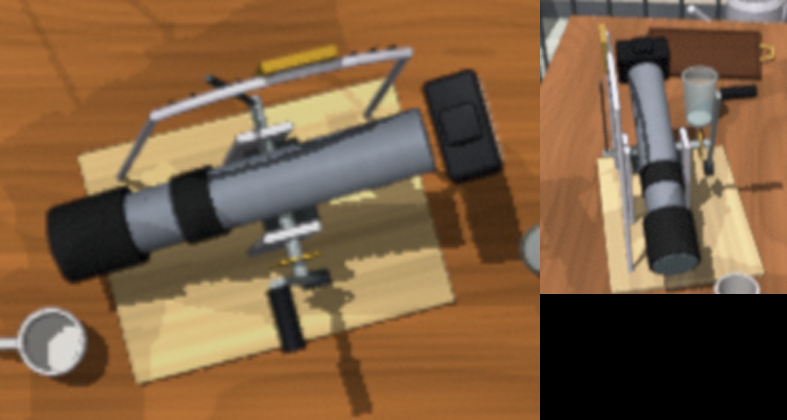

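The enlarged crop shows the brass fork bar on the far arc (260–338, 45–72), the black grip (270–300, 285–350) with its crank just behind it, and clear space around the grip. The fork centre comes out at about +0.037 rad. I'll move up and towards the grip now.

Emit:
drive_tool(motion=[[[1,0.15,-0.15,-0.2,0],[1,0.35,-0.35,-0.4,0],[1,0.6,-0.6,-0.6,0],[1,0.8,-0.8,-0.8,0],[1,1,-1,-1,0]]])

```text
clock: 0.6
position: [0.2553, -0.5235, 0.2969]
eef_rot: [-0.0, 0.99, 0.14, -0.0]
contact_force: [0.9, -0.2, 0.8]
finger_gap: 0.997
gripper_force: 0.0
```

Emit:
drive_tool(motion=[[[1,0.2,-0.2,-0.1,0],[1,0.4,-0.4,-0.2,0],[1,0.6,-0.6,-0.3,0],[1,0.8,-0.8,-0.4,0],[1,1,-1,-0.4,0]]])

```text
clock: 1.1
position: [0.3242, -0.4006, 0.3377]
eef_rot: [0.001, 0.99, 0.139, 0.001]
contact_force: [1.0, 0.6, -0.0]
finger_gap: 0.998
gripper_force: 0.0
```

Emit:
drive_tool(motion=[[[1,0.2,-0.2,0,0],[1,0.4,-0.4,0,0],[1,0.6,-0.6,0,0.005],[1,0.8,-0.8,0,0.01],[1,1,-1,0,0.0135]]])

```text
clock: 1.6
position: [0.392, -0.2764, 0.3362]
eef_rot: [-0.0, 0.993, 0.118, -0.0]
contact_force: [-0.1, -0.5, -0.5]
finger_gap: 1.001
gripper_force: 0.0
```

```bash
cat >> h.py <<'E'
S=np.load("stand.npz");yaw=float(S["yaw"]);o=S["o"]
ex=np.array([np.cos(yaw),np.sin(yaw)]);ey=np.array([-ex[1],ex[0]])
def local(p): p=np.asarray(p,float);d=p[...,:2]-o;return np.stack([d@ex,d@ey,p[...,2]],-1)*1000
def tilt(c):
    # barrel axis in the stand's y-z plane from grey barrel/black camera points seen from above
    L=local(cloud(c));m=(abs(L[...,0])<9)&(L[...,2]>75)&(L[...,2]<260)&(abs(L[...,1])<185)
    y,z=L[m][:,1],L[m][:,2]
    return L,m,y,z
E
python3 - <<'E'
from cell import r
from h import *
s=r.get_state();print(s["clock"],local(s["position"]),s["eef_rot"],np.round(s["contact_force"],2))
for n in("top","side"):
    L,m,y,z=tilt(np.load(n+"0.npz"))
    b=np.arange(-190,200,10);i=np.digitize(y,b)
    print(n,[(int(b[k-1])+5,round(float(np.median(z[i==k])),1)) for k in range(1,len(b)) if (i==k).sum()>2])
E
```

```text
1.6 [-314.2693428  -163.56957188  336.17604487] [-1.51036752e-04  9.93005483e-01  1.18067847e-01 -2.65867542e-04] [-0.06 -0.53 -0.45]
top [(-165, 239.4), (-155, 243.5), (-145, 248.3), (-135, 245.5), (-125, 232.6), (-115, 221.1), (-105, 219.6), (-95, 215.4), (-85, 212.1), (-75, 208.3), (-65, 205.3), (-55, 202.2), (-45, 198.8), (-35, 195.2), (-25, 192.0), (-15, 188.3), (-5, 184.3), (5, 181.7), (15, 177.1), (25, 175.1), (35, 170.6), (45, 167.7), (55, 165.0), (65, 165.3), (75, 161.7), (85, 159.1), (95, 153.2), (105, 147.7), (115, 143.6), (125, 140.3), (135, 139.5), (145, 142.9), (155, 140.4), (165, 136.0), (175, 133.6), (185, 130.0)]
side [(-145, 248.2), (-135, 245.3), (-125, 230.7), (-115, 220.1), (-105, 218.8), (-95, 215.4), (-85, 211.9), (-75, 208.0), (-65, 204.6), (-55, 201.0), (-45, 197.3), (-35, 193.9), (-25, 192.0), (-15, 187.6), (-5, 184.5), (5, 180.9), (15, 178.6), (25, 173.9), (35, 169.8), (45, 167.0), (55, 163.7), (65, 164.2), (75, 161.3), (85, 157.6), (95, 151.2), (105, 145.9), (115, 142.2), (125, 139.6), (135, 142.7), (145, 141.3), (155, 138.8), (165, 134.6), (175, 132.5), (185, 129.7)]
```

Emit:
drive_tool(motion=[[[1,0.2,-0.2,0,0],[1,0.4,-0.4,0,0],[1,0.6,-0.6,0,0],[1,0.8,-0.8,0,0],[1,1,-1,0,0]]])

```text
clock: 2.1
position: [0.4657, -0.1558, 0.3362]
eef_rot: [-0.0, 0.993, 0.118, -0.0]
contact_force: [0.8, -0.5, 0.2]
finger_gap: 0.998
gripper_force: 0.0
```

Emit:
drive_tool(motion=[[[1,0.22,-0.25,0,0],[1,0.46,-0.5,0,0],[1,0.7,-0.75,0,0],[1,0.87,-0.93,0,0],[1,0.92,-1,0,0]]])

```text
clock: 2.6
position: [0.532, -0.0351, 0.3361]
eef_rot: [-0.001, 0.993, 0.12, -0.0]
contact_force: [0.7, -0.6, 0.3]
finger_gap: 1.004
gripper_force: 0.0
```

```bash
cat >> h.py <<'E'
def tiltval(c):
    L,m,y,z=tilt(c);g=(y>-105)&(y<50)&(z>150);y,z=y[g],z[g]
    for _ in range(3):
        p=np.polyfit(y,z,1);e=z-np.polyval(p,y);k=abs(e)<max(2.5*np.std(e),1);y,z=y[k],z[k]
    return np.arctan(p[0]),len(y),np.std(e),p[1]
E
python3 - <<'E'
from cell import r
from h import *
s=r.get_state();print(s["clock"],local(s["position"]),s["eef_rot"],np.round(s["contact_force"],2))
for n in("top","side"):
    c=r.camera(n);print(n,tiltval(np.load(n+"0.npz")),tiltval(c))
    L=local(cloud(c));h=cv2.cvtColor(c["image"],cv2.COLOR_RGB2HSV)
    bl=(h[...,2]<70)&(L[...,2]>235)&(L[...,2]<275)&(L[...,0]<-80)&(L[...,0]>-155)&(abs(L[...,1]-39)<14)
    q=L[bl];print(" grip",len(q),np.round(np.percentile(q,[5,50,95],axis=0),1).tolist() if len(q) else "")
E
```

```text
2.6 [-121.54082004   38.17722069  336.05255069] [-6.71948361e-04  9.92718610e-01  1.20454439e-01 -1.93670380e-04] [ 0.73 -0.62  0.31]
top (np.float64(-0.3314375387974458), 450, np.float64(1.975440148493833), np.float64(182.87822412196712)) (np.float64(-0.33125246097481126), 462, np.float64(2.007086126837954), np.float64(183.09460998619616))
 grip 28 [[-100.5, 32.9, 257.8], [-95.4, 40.8, 262.2], [-91.1, 46.2, 265.7]]
side (np.float64(-0.3300499432270057), 279, np.float64(1.729931106463273), np.float64(182.35215504828392)) (np.float64(-0.3289923003545175), 278, np.float64(1.6228373698344631), np.float64(182.52307718314378))
 grip 106 [[-136.4, 39.5, 251.2], [-113.7, 46.8, 258.6], [-92.2, 50.8, 262.3]]
```

Emit:
drive_tool(motion=[[[1,0,-0.01,0.15,0],[1,0,-0.01,0.4,0],[1,0,-0.01,0.65,0],[1,0,-0.01,0.88,0],[1,0,-0.01,1,0]]])

```text
clock: 3.2
position: [0.5295, -0.0394, 0.2345]
eef_rot: [0.0, 0.993, 0.117, -0.002]
contact_force: [-0.1, 0.3, -0.5]
finger_gap: 1.002
gripper_force: 0.0
```

Emit:
drive_tool(motion=[[[0.3,0,0,0,0],[-0.1,0,0,0.01,0],[-0.3,0,0,0.01,0],[-1,0,0,0.01,0],[-1,0,0,0.01,0]]])

```text
clock: 3.7
position: [0.5317, -0.0371, 0.2362]
eef_rot: [0.0, 0.993, 0.118, 0.001]
contact_force: [-0.5, 0.0, 0.7]
finger_gap: 0.143
gripper_force: 0.0
```

Emit:
drive_tool(motion=[[[-1,0,0,0,0],[-1,0,0,0,0],[-1,0,0,0,0],[-1,0,0,0,0],[-1,0,0,0,0]]])

```text
clock: 4.2
position: [0.5312, -0.0371, 0.2355]
eef_rot: [0.0, 0.993, 0.118, -0.0]
contact_force: [-0.9, -0.5, -0.8]
finger_gap: -0.002
gripper_force: 0.0
```

```bash
python3 - <<'E'
from cell import r
from h import *
s=r.get_state();print(s["clock"],local(s["position"]),s["eef_rot"],np.round(s["contact_force"],2),s["finger_gap"],s["gripper_force"])
for n in("top","side"):
    c=r.camera(n);print(n,tiltval(c));cv2.imwrite(f"pics/{n}1.png",c["image"][:,:,::-1])
a=cv2.imread("pics/top1.png")[120:270,250:450];b=cv2.imread("pics/side1.png")[60:260,230:430]
cv2.imwrite("pics/crop1.png",np.hstack([cv2.resize(a,(400,300)),cv2.resize(b,(400,300))]))
E
```

```text
4.2 [-122.79400736   36.41254085  235.47841161] [ 1.40197911e-05  9.92963941e-01  1.18417103e-01 -2.74624528e-05] [-0.94 -0.53 -0.76] -0.002366247416540421 0.0
top (np.float64(-0.3308445792692864), 458, np.float64(2.0319518354915753), np.float64(182.84612491648005))
side (np.float64(-0.3312724053126867), 278, np.float64(1.6477353269652946), np.float64(182.17537628092754))
```

View pics/crop1.png

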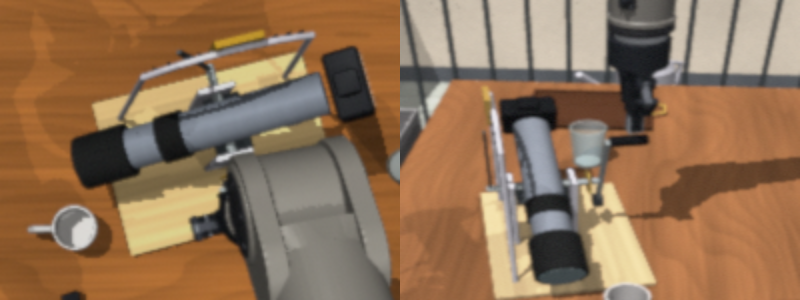

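Both crops show the gripper shut beside or above the black grip, which is fully visible at (625,140) in the side half; the fingers (637,128) have not taken it. I'll measure both.

```bash
python3 - <<'E'
from cell import r
from h import *
c=r.camera("side");L=local(cloud(c));h=cv2.cvtColor(c["image"],cv2.COLOR_RGB2HSV)
for z in range(225,400,10):
    m=(abs(L[...,2]-z)<5)&(abs(L[...,0]+120)<70)&(abs(L[...,1])<90);q=L[m]
    if len(q): print(z,len(q),np.round(np.percentile(q,[5,50,95],axis=0)[:,:2]).tolist())
c=r.camera("wrist");cv2.imwrite("pics/wrist1.png",c["image"][:,:,::-1]);Lw=local(cloud(c))
a=cv2.imread("pics/wrist1.png");c2=r.camera("side");b=c2["image"][60:210,290:440,::-1]
cv2.imwrite("pics/w1.png",np.hstack([cv2.resize(a,(480,300)),cv2.resize(np.ascontiguousarray(b),(300,300))]))
E
```

```text
225 8 [[-88.0, 25.0], [-85.0, 35.0], [-84.0, 39.0]]
235 9 [[-89.0, 36.0], [-86.0, 39.0], [-83.0, 41.0]]
245 27 [[-135.0, 36.0], [-100.0, 46.0], [-84.0, 49.0]]
255 91 [[-139.0, 35.0], [-111.0, 47.0], [-86.0, 50.0]]
265 49 [[-136.0, 37.0], [-117.0, 43.0], [-92.0, 47.0]]
275 18 [[-132.0, 41.0], [-121.0, 44.0], [-112.0, 50.0]]
285 32 [[-132.0, 39.0], [-119.0, 48.0], [-112.0, 52.0]]
295 30 [[-130.0, 37.0], [-120.0, 49.0], [-112.0, 52.0]]
305 15 [[-129.0, 38.0], [-119.0, 51.0], [-111.0, 53.0]]
315 27 [[-130.0, 18.0], [-111.0, 50.0], [-109.0, 69.0]]
325 30 [[-132.0, 30.0], [-113.0, 68.0], [-110.0, 77.0]]
335 45 [[-131.0, 33.0], [-113.0, 70.0], [-106.0, 86.0]]
345 45 [[-138.0, -13.0], [-111.0, 53.0], [-105.0, 89.0]]
355 45 [[-138.0, -16.0], [-111.0, 55.0], [-105.0, 78.0]]
365 54 [[-134.0, 28.0], [-112.0, 60.0], [-103.0, 89.0]]
375 87 [[-137.0, 27.0], [-112.0, 61.0], [-103.0, 82.0]]
385 50 [[-132.0, 51.0], [-116.0, 74.0], [-111.0, 79.0]]
395 49 [[-133.0, 57.0], [-119.0, 73.0], [-92.0, 76.0]]
```

View pics/w1.png

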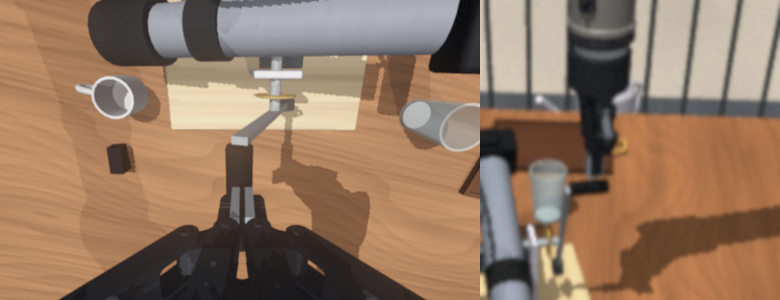

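The wrist view shows the shut fingers above the grip's near end (240,190), not around it. The depth map agrees: the fingertips are at z ≈ 267 mm, about 30 mm higher than the reported TCP height. I'll open the gripper and check the tips.

Emit:
drive_tool(motion=[[[1,0,0,0,0],[1,0,0,0,0],[1,0,0,0,0],[1,0,0,0,0],[1,0,0,0,0]]])

```text
clock: 4.95
position: [0.5313, -0.0371, 0.2355]
eef_rot: [0.0, 0.993, 0.118, 0.0]
contact_force: [0.1, 0.7, -0.1]
finger_gap: 0.845
gripper_force: 0.0
```

```bash
python3 - <<'E'
from cell import r
from h import *
s=r.get_state();print(local(s["position"]),s["finger_gap"])
c=r.camera("side");L=local(cloud(c))
for z in range(215,330,6):
    m=(abs(L[...,2]-z)<3)&(abs(L[...,0]+120)<22)&((L[...,1])>55)&(L[...,1]<120);q=L[m]
    m2=(abs(L[...,2]-z)<3)&(abs(L[...,0]+120)<22)&((L[...,1])<20)&(L[...,1]>-40);q2=L[m2]
    print(z,len(q),np.round(np.percentile(q,[5,50,95],axis=0)[:,:2]).tolist() if len(q) else "",len(q2),np.round(np.median(q2,axis=0)[:2]).tolist() if len(q2) else "")
c=r.camera("wrist")
L=local(cloud(c));m=(abs(L[...,0]+120)<40)&(abs(L[...,1]-37)<70)&(L[...,2]>200)
for z in range(215,300,6):
    q=L[m&(abs(L[...,2]-z)<3)]
    print("w",z,len(q),np.round(np.percentile(q,[5,50,95],axis=0)[:,:2]).tolist() if len(q) else "")
E
```

```text
[-122.77593204   36.39669939  235.52359977] 0.8450371698247994
215 0  0 
221 0  0 
227 0  0 
233 0  0 
239 0  0 
245 0  0 
251 0  0 
257 0  0 
263 0  0 
269 0  0 
275 0  2 [-121.0, -0.0]
281 10 [[-130.0, 77.0], [-120.0, 81.0], [-114.0, 82.0]] 12 [-120.0, 1.0]
287 15 [[-128.0, 74.0], [-119.0, 85.0], [-112.0, 87.0]] 12 [-120.0, 1.0]
293 17 [[-130.0, 74.0], [-119.0, 85.0], [-112.0, 89.0]] 11 [-117.0, 1.0]
299 17 [[-133.0, 80.0], [-121.0, 86.0], [-114.0, 88.0]] 11 [-117.0, 1.0]
305 24 [[-133.0, 79.0], [-121.0, 84.0], [-112.0, 88.0]] 8 [-115.0, 0.0]
311 14 [[-128.0, 79.0], [-118.0, 86.0], [-112.0, 88.0]] 12 [-116.0, 1.0]
317 2 [[-117.0, 83.0], [-114.0, 85.0], [-111.0, 88.0]] 6 [-117.0, -3.0]
323 10 [[-128.0, 79.0], [-112.0, 84.0], [-109.0, 103.0]] 11 [-111.0, -0.0]
329 34 [[-131.0, 74.0], [-118.0, 102.0], [-110.0, 106.0]] 5 [-110.0, 2.0]
w 215 67 [[-89.0, 18.0], [-84.0, 21.0], [-83.0, 30.0]]
w 221 65 [[-88.0, 20.0], [-84.0, 24.0], [-83.0, 32.0]]
w 227 76 [[-88.0, 22.0], [-84.0, 25.0], [-83.0, 34.0]]
w 233 81 [[-88.0, 24.0], [-84.0, 28.0], [-83.0, 37.0]]
w 239 92 [[-88.0, 26.0], [-84.0, 30.0], [-83.0, 39.0]]
w 245 98 [[-89.0, 28.0], [-84.0, 32.0], [-83.0, 41.0]]
w 251 246 [[-90.0, 30.0], [-86.0, 39.0], [-83.0, 44.0]]
w 257 779 [[-135.0, 29.0], [-100.0, 36.0], [-85.0, 48.0]]
w 263 2609 [[-137.0, 32.0], [-113.0, 39.0], [-91.0, 45.0]]
w 269 0 
w 275 0 
w 281 105 [[-131.0, -3.0], [-123.0, 76.0], [-112.0, 76.0]]
w 287 517 [[-131.0, -9.0], [-116.0, -3.0], [-111.0, 81.0]]
w 293 737 [[-131.0, -14.0], [-116.0, 75.0], [-111.0, 87.0]]
w 299 866 [[-131.0, -15.0], [-116.0, -3.0], [-111.0, 87.0]]
```

The depth from both cameras puts the open fingertips at z ≈ 278 mm, so the true tips sit about 31 mm above the TCP reading. I'll go 31 mm lower and close again.

Emit:
drive_tool(motion=[[[1,0,-0.02,0.05,0],[1,0,-0.02,0.12,0],[1,0,-0.02,0.2,0],[1,0,-0.02,0.27,0],[1,0,-0.02,0.31,0]]])

```text
clock: 5.55
position: [0.5302, -0.0352, 0.2033]
eef_rot: [-0.0, 0.993, 0.118, -0.001]
contact_force: [-0.5, 0.3, -0.3]
finger_gap: 1.002
gripper_force: 0.0
```

Emit:
drive_tool(motion=[[[0.3,0,0,0,0],[-0.1,0,0,0,0],[-0.3,0,0,0,0],[-1,0,0,0,0],[-1,0,0,0,0]]])

```text
clock: 6.05
position: [0.531, -0.035, 0.205]
eef_rot: [-0.0, 0.993, 0.118, 0.0]
contact_force: [-0.3, 0.2, 0.9]
finger_gap: 0.211
gripper_force: 58.5
```

```bash
python3 - <<'E'
from cell import r
from h import *
s=r.get_state();print(s["clock"],local(s["position"]),s["finger_gap"],s["gripper_force"],s["contact_force"])
c=r.camera("side");print(tiltval(c));L=local(cloud(c))
h=cv2.cvtColor(c["image"],cv2.COLOR_RGB2HSV)
m=(L[...,2]>238)&(L[...,2]<272)&(L[...,0]<-88)&(L[...,0]>-107)&(abs(L[...,1]-38)<20);q=L[m];print("handle front",np.round(np.percentile(q,[5,50,95],axis=0),1).tolist())
E
```

```text
6.05 [-122.5656368    38.54201769  204.98182854] 0.2114390855775603 58.48974645137787 [-0.34248219  0.19791625  0.8540899 ]
(np.float64(-0.32704296771062213), 280, np.float64(1.7507953598349542), np.float64(182.32825216602583))
handle front [[-105.7, 36.5, 246.2], [-96.9, 46.5, 257.1], [-89.4, 50.5, 262.7]]
```

```bash
cat > step.py <<'E'
# usage: step.py hold TARGET | down | f VALUE ; logs the previously proposed rows as executed, measures, fits, proposes
import sys,json,os
from cell import r
from h import *
from scipy.optimize import least_squares
K,D,B,TC,G,J=.14,.008,.006,.001,.193,.034
P="log.json"
lg=json.load(open(P)) if os.path.exists(P) else dict(f=[[0,-.327]],m=[],pend=[],c=[38.5,140+120*np.cos(.327)])
s=r.get_state();now=s["clock"]
t0=now-.5
for i,(fv) in enumerate(lg["pend"]): 
    if i==0: lg["f"].append([t0,lg["f"][-1][1]])
    lg["f"].append([t0+.1*(i+1),fv])
for n in("top","side"):
    clk=r.get_state()["clock"];v=tiltval(r.camera(n));lg["m"].append([clk,float(v[0])]) if v[1]>100 else print(n,"bad",v)
now=r.get_state()["clock"];fc=lg["f"][-1][1]
F=np.array(lg["f"]);M=np.array(lg["m"]);dt=.0125
def sim(t,w,f,p,stop=True):
    ms,ks,off=p;out=[(t,w)]
    fd=np.diff(f)/dt
    for i in range(len(fd)):
        T=G*ms*np.sin(t)-B*w-TC*np.tanh(w/.01)+K*ks*(f[i]-t)+D*(fd[i]-w)+off
        w+=T/(J*ms)*dt;t+=w*dt
        if stop and t<-.331: t,w=-.331,max(w,0)
        out.append((t,w))
    return np.array(out)
def fh(ts): return np.interp(ts-.03,F[:,0],F[:,1])   # 30 ms arm lag
on=lg.get("on")
if on is None and M[-1,1]>-.318:
    on=lg["on"]=M[-5,0] if len(M)>4 else M[0,0]
p=np.array([1.03,1,0.]);t,w=M[-2:,1].mean(),0.
if on is not None:
    a=max(on,now-3.0);k=M[:,0]>=a-1e-6;mt,mv=M[k,0],M[k,1];ts=np.arange(mt[0],now+dt,dt);f=fh(ts)
    def res(q):
        o=sim(q[0],q[1],f,q[2:])
        return np.r_[(np.interp(mt,ts,o[:,0])-mv)/.002,(q[1])/.3,(q[2]-1.03)/.07,(q[3]-1)/.04,q[4]/.003]
    q=least_squares(res,[mv[0],.01,*(lg.get("p",p))],x_scale=[.01,.05,.05,.03,.002]).x
    p=q[2:];lg["p"]=p.tolist();o=sim(q[0],q[1],f,p);t,w=o[-1]
    print("fit ms,ks,off",np.round(p,4),"rms mrad",round(1e3*float(np.std(np.interp(mt,ts,o[:,0])-mv)),2))
def prof(fa,fb): return fa+(fb-fa)*np.array([.25,.5,.75,1,1])
mode=sys.argv[1]
if mode=="f": fn=float(sys.argv[2])
else:
    N=6;T=np.arange(0,.6*N,dt)
    tg=float(sys.argv[2])
    def ff(u):
        x,y=[0.],[fc];tt=0
        for v in u: 
            pr=prof(y[-1],v)
            for i in range(5): x.append(tt+.1*(i+1));y.append(pr[i])
            tt+=.6;x.append(tt);y.append(v)
        return np.interp(T-.03,x,y)
    tau=float(sys.argv[3]) if len(sys.argv)>3 else .9
    ref=tg+(t-tg)*np.exp(-T/tau) if mode=="hold" else np.maximum(t-.1*T,tg)
    def cost(u):
        o=sim(t,w,ff(u),p,mode!="hold");wr=np.gradient(ref,dt)
        return np.r_[(o[::8,0]-ref[::8])/.03,(o[::8,1]-wr[::8])/.2,np.diff(np.r_[fc,u])/.12,(o[-1,0]-ref[-1])/.01,(o[-1,1]-wr[-1])/.02]
    u0=np.full(N,-(G*p[0]-K*p[1])/(K*p[1])*tg)
    u=least_squares(cost,u0,bounds=(-.45,.5)).x
    fn=float(np.clip(u[0],fc-.3,fc+.3));o=sim(t,w,ff(u),p,True)
    print("plan f",np.round(u,3),"pred t",np.round(o[::48,0],3),"w",np.round(o[::48,1],3))
cy,cz=lg["c"];rows=[];pend=[]
for fv in prof(fc,fn):
    y=round((-120*np.sin(fv)-cy)/-100*200)/200
    fr=np.arcsin((cy-100*y)/-120);z=round(-(140+120*np.cos(fr)-cz)/100*200)/200
    rows.append([-1,0,y,z,0]);pend.append(float(fr))
lg["pend"]=pend;lg["c"]=[cy-100*rows[-1][2],cz-100*rows[-1][3]]
json.dump(lg,open(P,"w"))
d=local(s["position"])
print("clk %.2f t %.4f w %.3f f %.3f meas %s | pos y %.1f z %.1f F %s gap %.2f"%(now,t,w,fc,np.round(M[-2:,1],4),d[1],d[2],np.round(s["contact_force"],1),s["finger_gap"]))
print("ROWS",json.dumps([rows]),"-> f %.3f"%pend[-1])
E
python3 step.py f -0.1
```

```text
clk 6.20 t -0.3309 w 0.000 f -0.327 meas [-0.3311 -0.3306] | pos y 38.5 z 205.0 F [-0.6 -0.6  2.2] gap 0.21
ROWS [[[-1, 0, 0.065, -0.02, 0], [-1, 0, 0.13, -0.035, 0], [-1, 0, 0.2, -0.05, 0], [-1, 0, 0.265, -0.06, 0], [-1, 0, 0.265, -0.06, 0]]] -> f -0.100
```

Emit:
drive_tool(motion=[[[-1,0,0.065,-0.02,0],[-1,0,0.13,-0.035,0],[-1,0,0.2,-0.05,0],[-1,0,0.265,-0.06,0],[-1,0,0.265,-0.06,0]]])

```text
clock: 6.7
position: [0.5372, -0.0606, 0.2117]
eef_rot: [-0.001, 0.993, 0.118, 0.0]
contact_force: [-4.8, 3.9, 9.0]
finger_gap: 0.212
gripper_force: 60.4
```

```bash
python3 step.py f 0.06
```

```text
clk 6.80 t -0.3300 w 0.000 f -0.100 meas [-0.3318 -0.3283] | pos y 12.2 z 211.7 F [-4.8  3.9  9. ] gap 0.21
ROWS [[[-1, 0, 0.05, 0.0, 0], [-1, 0, 0.095, -0.005, 0], [-1, 0, 0.145, -0.005, 0], [-1, 0, 0.19, 0.0, 0], [-1, 0, 0.19, 0.0, 0]]] -> f 0.058
```

Emit:
drive_tool(motion=[[[-1,0,0.05,-0.005,0],[-1,0,0.095,-0.01,0],[-1,0,0.145,-0.015,0],[-1,0,0.19,-0.01,0],[-1,0,0.19,-0.01,0]]])

```text
clock: 7.3
position: [0.542, -0.0794, 0.2128]
eef_rot: [-0.0, 0.993, 0.118, 0.001]
contact_force: [-3.5, 2.4, 9.7]
finger_gap: 0.209
gripper_force: 60.2
```

```bash
python3 step.py f 0.1
```

```text
clk 7.40 t -0.3301 w 0.000 f 0.058 meas [-0.3306 -0.3297] | pos y -7.3 z 212.8 F [-3.5  2.4  9.7] gap 0.21
ROWS [[[-1, 0, 0.01, 0.0, 0], [-1, 0, 0.025, 0.0, 0], [-1, 0, 0.035, 0.0, 0], [-1, 0, 0.05, 0.0, 0], [-1, 0, 0.05, 0.0, 0]]] -> f 0.100
```

Emit:
drive_tool(motion=[[[-1,0,0.01,0.0,0],[-1,0,0.025,0.0,0],[-1,0,0.035,0.0,0],[-1,0,0.05,0.0,0],[-1,0,0.05,0.0,0]]])

```text
clock: 7.9
position: [0.5427, -0.0822, 0.2126]
eef_rot: [-0.002, 0.993, 0.119, 0.0]
contact_force: [-4.3, 5.3, 9.0]
finger_gap: 0.204
gripper_force: 60.2
```

```bash
python3 step.py f 0.14
```

```text
clk 8.00 t -0.3299 w 0.000 f 0.100 meas [-0.3284 -0.3313] | pos y -10.2 z 212.6 F [-4.3  5.3  9. ] gap 0.20
ROWS [[[-1, 0, 0.01, 0.005, 0], [-1, 0, 0.025, 0.005, 0], [-1, 0, 0.035, 0.005, 0], [-1, 0, 0.045, 0.01, 0], [-1, 0, 0.045, 0.01, 0]]] -> f 0.138
```

Emit:
drive_tool(motion=[[[-1,0,0.01,0.005,0],[-1,0,0.025,0.005,0],[-1,0,0.035,0.005,0],[-1,0,0.045,0.01,0],[-1,0,0.045,0.01,0]]])

```text
clock: 8.5
position: [0.5437, -0.0872, 0.2116]
eef_rot: [-0.001, 0.993, 0.119, 0.0]
contact_force: [-4.9, 4.1, 8.7]
finger_gap: 0.211
gripper_force: 61.0
```

```bash
python3 step.py f 0.165
```

```text
clk 8.60 t -0.3285 w 0.000 f 0.138 meas [-0.3294 -0.3277] | pos y -15.2 z 211.6 F [-4.9  4.1  8.7] gap 0.21
ROWS [[[-1, 0, 0.01, 0.0, 0], [-1, 0, 0.015, 0.0, 0], [-1, 0, 0.025, 0.0, 0], [-1, 0, 0.03, 0.0, 0], [-1, 0, 0.03, 0.0, 0]]] -> f 0.163
```

Emit:
drive_tool(motion=[[[-1,0,0.01,0.0,0],[-1,0,0.015,0.0,0],[-1,0,0.025,0.0,0],[-1,0,0.03,0.0,0],[-1,0,0.03,0.0,0]]])

```text
clock: 9.1
position: [0.5447, -0.0909, 0.2106]
eef_rot: [-0.001, 0.993, 0.118, 0.0]
contact_force: [-0.8, 4.2, 2.5]
finger_gap: 0.206
gripper_force: 61.0
```

```bash
cp log.json log_bak.json; python3 step.py f 0.185
```

```text
clk 9.20 t -0.3297 w 0.000 f 0.163 meas [-0.3303 -0.3292] | pos y -19.1 z 210.6 F [-0.8  4.2  2.5] gap 0.21
ROWS [[[-1, 0, 0.005, 0.005, 0], [-1, 0, 0.015, 0.005, 0], [-1, 0, 0.02, 0.005, 0], [-1, 0, 0.025, 0.005, 0], [-1, 0, 0.025, 0.005, 0]]] -> f 0.184
```

Emit:
drive_tool(motion=[[[-1,0,0.005,0.005,0],[-1,0,0.015,0.005,0],[-1,0,0.02,0.005,0],[-1,0,0.025,0.005,0],[-1,0,0.025,0.005,0]]])

```text
clock: 9.7
position: [0.5451, -0.0928, 0.2103]
eef_rot: [-0.001, 0.993, 0.119, 0.0]
contact_force: [-1.5, 5.4, 5.1]
finger_gap: 0.208
gripper_force: 61.2
```

```bash
python3 step.py f 0.2
```

```text
clk 9.80 t -0.3306 w 0.000 f 0.184 meas [-0.3309 -0.3304] | pos y -21.0 z 210.3 F [-1.5  5.4  5.1] gap 0.21
ROWS [[[-1, 0, 0.005, 0.005, 0], [-1, 0, 0.01, 0.005, 0], [-1, 0, 0.015, 0.005, 0], [-1, 0, 0.02, 0.005, 0], [-1, 0, 0.02, 0.005, 0]]] -> f 0.201
```

Emit:
drive_tool(motion=[[[-1,0,0.005,0.005,0],[-1,0,0.01,0.005,0],[-1,0,0.015,0.005,0],[-1,0,0.02,0.005,0],[-1,0,0.02,0.005,0]]])

```text
clock: 10.3
position: [0.5455, -0.0941, 0.21]
eef_rot: [-0.001, 0.993, 0.119, 0.0]
contact_force: [-2.2, 6.9, 6.3]
finger_gap: 0.207
gripper_force: 61.4
```

```bash
python3 step.py f 0.22; python3 - <<'E'
from cell import r
from h import *
c=r.camera("wrist");L=local(cloud(c))
for x0,x1 in((-140,-134),(-107,-92),(-89,-82)):
    m=(L[...,0]>x0)&(L[...,0]<x1)&(abs(L[...,1]+20)<40)&(L[...,2]>225)&(L[...,2]<280);q=L[m]
    if len(q): print(x0,len(q),np.round(np.percentile(q,[2,50,98],axis=0)[:,1:],1).tolist())
E
```

```text
fit ms,ks,off [ 1.0617e+00  9.8900e-01 -9.0000e-04] rms mrad 4.1
clk 10.40 t -0.2836 w 0.112 f 0.201 meas [-0.3044 -0.2998] | pos y -22.4 z 210.0 F [-2.2  6.9  6.3] gap 0.21
ROWS [[[-1, 0, 0.005, 0.0, 0], [-1, 0, 0.01, 0.005, 0], [-1, 0, 0.015, 0.005, 0], [-1, 0, 0.02, 0.005, 0], [-1, 0, 0.02, 0.005, 0]]] -> f 0.218
-140 401 [[-31.5, 262.3], [-22.9, 267.1], [-13.9, 269.2]]
-107 1374 [[-31.6, 261.3], [-22.4, 267.2], [-13.3, 269.2]]
-89 951 [[-28.0, 226.3], [-20.2, 252.7], [-11.4, 260.1]]
```

```bash
python3 - <<'E'
import json,numpy as np
l=json.load(open("log.json"))
l["pend"]=[];l["c"]=[-120*np.sin(l["f"][-1][1]),140+120*np.cos(l["f"][-1][1])];l["on"]=l["m"][-2][0];l["p"]=[1.1,1,0]
json.dump(l,open("log.json","w"))
E
sed -i 's#(q\[1\])/.3,(q\[2\]-1.03)/.07#(q[1]-W0)/.06,(q[2]-1.1)/.05#; s#^P="log.json"#P="log.json";W0=0.1#' step.py
sed -i 's#a=max(on,now-3.0)#a=max(on,now-3.0);W0=.1 if a==on else 0.#; s#/.06,(q\[2\]#/(.06 if W0 else .3),(q[2]#' step.py
python3 step.py hold 0.037 1.2
```

```text
fit ms,ks,off [ 1.1162e+00  9.8780e-01 -1.0000e-03] rms mrad 1.31
plan f [ 0.262 -0.013  0.028  0.021  0.006  0.001] pred t [-0.29  -0.21  -0.08  -0.034 -0.008  0.01 ] w [0.064 0.23  0.131 0.052 0.037 0.023]
clk 10.55 t -0.2901 w 0.064 f 0.201 meas [-0.2949 -0.2947] | pos y -22.4 z 210.0 F [-3.1  6.1  7. ] gap 0.21
ROWS [[[-1, 0, 0.02, 0.005, 0], [-1, 0, 0.035, 0.01, 0], [-1, 0, 0.055, 0.015, 0], [-1, 0, 0.07, 0.015, 0], [-1, 0, 0.07, 0.015, 0]]] -> f 0.261
```

Emit:
drive_tool(motion=[[[-1,0,0.02,0.005,0],[-1,0,0.035,0.01,0],[-1,0,0.055,0.015,0],[-1,0,0.07,0.015,0],[-1,0,0.07,0.015,0]]])

```text
clock: 11.05
position: [0.5477, -0.1023, 0.2081]
eef_rot: [-0.0, 0.993, 0.118, 0.001]
contact_force: [3.2, 5.3, 2.9]
finger_gap: 0.204
gripper_force: 61.1
```

```bash
python3 step.py hold 0.037 1.2
```

```text
fit ms,ks,off [1.0904e+00 1.0073e+00 6.0000e-04] rms mrad 1.88
plan f [-0.194  0.092  0.009 -0.01  -0.008 -0.012] pred t [-0.177 -0.029 -0.045 -0.014  0.009  0.019] w [0.322 0.031 0.026 0.05  0.025 0.014]
clk 11.15 t -0.1769 w 0.322 f 0.261 meas [-0.2093 -0.1902] | pos y -30.8 z 208.1 F [3.2 5.3 2.9] gap 0.20
ROWS [[[-1, 0, -0.09, -0.02, 0], [-1, 0, -0.175, -0.03, 0], [-1, 0, -0.265, -0.04, 0], [-1, 0, -0.355, -0.04, 0], [-1, 0, -0.355, -0.04, 0]]] -> f -0.038
```

Emit:
drive_tool(motion=[[[-1,0,-0.115,-0.025,0],[-1,0,-0.225,-0.04,0],[-1,0,-0.34,-0.04,0],[-1,0,-0.455,-0.03,0],[-1,0,-0.455,-0.03,0]]])

```text
clock: 11.65
position: [0.5376, -0.0599, 0.2122]
eef_rot: [0.002, 0.993, 0.119, 0.001]
contact_force: [3.0, -3.2, 7.6]
finger_gap: 0.205
gripper_force: 60.8
```

```bash
python3 - <<'E'
import json,numpy as np
l=json.load(open("log.json"));print(l["c"])
l["c"][0]+=45.5-35.5;l["c"][1]-=1
y=l["c"][0]-45.5+100*np.array([.115,.225,.34,.455,.455]);l["pend"]=np.arcsin(-y/120).tolist();print(l["c"],l["pend"])
json.dump(l,open("log.json","w"))
E
sed -i 's/fc-.3,fc+.3/fc-.4,fc+.4/' step.py
python3 step.py hold 0.037 1.0
```

```text
[4.5, 260.0755076535925]
[14.5, 259.0755076535925] [0.16322380351641444, 0.07089270020585903, -0.02500260489936114, -0.12112932400170685, -0.12112932400170685]
fit ms,ks,off [ 1.0833e+00  1.0070e+00 -7.0000e-04] rms mrad 1.78
plan f [ 0.023 -0.001 -0.006 -0.007 -0.01  -0.011] pred t [-0.017  0.004  0.02   0.028  0.032  0.034] w [0.111 0.026 0.021 0.009 0.005 0.003]
clk 11.75 t -0.0169 w 0.111 f -0.121 meas [-0.0304 -0.0235] | pos y 12.7 z 212.2 F [ 3.  -3.2  7.6] gap 0.20
ROWS [[[-1, 0, 0.045, -0.005, 0], [-1, 0, 0.085, -0.01, 0], [-1, 0, 0.13, -0.01, 0], [-1, 0, 0.17, -0.01, 0], [-1, 0, 0.17, -0.01, 0]]] -> f 0.021
```

Excellent; the model fits well.

Emit:
drive_tool(motion=[[[-1,0,0.045,-0.005,0],[-1,0,0.085,-0.01,0],[-1,0,0.13,-0.01,0],[-1,0,0.17,-0.01,0],[-1,0,0.17,-0.01,0]]])

```text
clock: 12.25
position: [0.5408, -0.074, 0.2124]
eef_rot: [-0.001, 0.993, 0.118, 0.0]
contact_force: [1.4, 4.9, 5.4]
finger_gap: 0.212
gripper_force: 61.5
```

```bash
python3 step.py hold 0.037 1.0
```

```text
fit ms,ks,off [1.0943e+00 9.9850e-01 3.0000e-04] rms mrad 1.7
plan f [-0.059 -0.007 -0.015 -0.02  -0.02  -0.021] pred t [0.016 0.037 0.03  0.033 0.035 0.036] w [ 0.053 -0.007  0.001  0.005  0.002  0.001]
clk 12.35 t 0.0165 w 0.053 f 0.021 meas [0.0106 0.0147] | pos y -1.7 z 212.4 F [1.4 4.9 5.4] gap 0.21
ROWS [[[-1, 0, -0.025, 0.0, 0], [-1, 0, -0.05, 0.0, 0], [-1, 0, -0.07, 0.0, 0], [-1, 0, -0.095, 0.005, 0], [-1, 0, -0.095, 0.005, 0]]] -> f -0.058
```

Emit:
drive_tool(motion=[[[-1,0,-0.025,0.0,0],[-1,0,-0.05,0.0,0],[-1,0,-0.07,0.0,0],[-1,0,-0.095,0.005,0],[-1,0,-0.095,0.005,0]]])

```text
clock: 12.85
position: [0.5393, -0.0674, 0.2123]
eef_rot: [0.001, 0.993, 0.118, 0.001]
contact_force: [3.5, -2.1, 5.7]
finger_gap: 0.211
gripper_force: 61.5
```

```bash
python3 step.py hold 0.037 1.0
```

```text
fit ms,ks,off [1.0947 1.0066 0.    ] rms mrad 1.77
plan f [ 0.024 -0.025 -0.019 -0.017 -0.018 -0.018] pred t [0.03  0.023 0.035 0.036 0.036 0.037] w [-0.018  0.018  0.008 -0.     0.001  0.   ]
clk 12.95 t 0.0299 w -0.018 f -0.058 meas [0.0325 0.0288] | pos y 5.1 z 212.3 F [ 3.5 -2.1  5.7] gap 0.21
ROWS [[[-1, 0, 0.025, -0.005, 0], [-1, 0, 0.05, -0.005, 0], [-1, 0, 0.075, -0.005, 0], [-1, 0, 0.1, -0.005, 0], [-1, 0, 0.1, -0.005, 0]]] -> f 0.025
```

Emit:
drive_tool(motion=[[[-1,0,0.025,-0.005,0],[-1,0,0.05,-0.005,0],[-1,0,0.075,-0.005,0],[-1,0,0.1,-0.005,0],[-1,0,0.1,-0.005,0]]])

```text
clock: 13.45
position: [0.5407, -0.0736, 0.2124]
eef_rot: [-0.001, 0.993, 0.119, 0.0]
contact_force: [2.6, 3.5, 7.5]
finger_gap: 0.207
gripper_force: 61.7
```

```bash
python3 step.py hold 0.037 1.0; python3 - <<'E'
from h import *
import json
from cell import r
c=r.camera("side");cv2.imwrite("pics/s2.png",cv2.resize(c["image"][60:210,220:370,::-1],(450,450),interpolation=2))
E
```

```text
fit ms,ks,off [ 1.118e+00  9.943e-01 -2.000e-04] rms mrad 1.61
plan f [-0.034 -0.013 -0.015 -0.018 -0.018 -0.019] pred t [0.024 0.035 0.033 0.034 0.036 0.036] w [ 0.02  -0.     0.001  0.003  0.001  0.001]
clk 13.55 t 0.0236 w 0.020 f 0.025 meas [0.023  0.0216] | pos y -1.4 z 212.4 F [2.6 3.5 7.5] gap 0.21
ROWS [[[-1, 0, -0.02, 0.0, 0], [-1, 0, -0.035, 0.0, 0], [-1, 0, -0.055, 0.0, 0], [-1, 0, -0.07, 0.0, 0], [-1, 0, -0.07, 0.0, 0]]] -> f -0.033
```

View pics/s2.png

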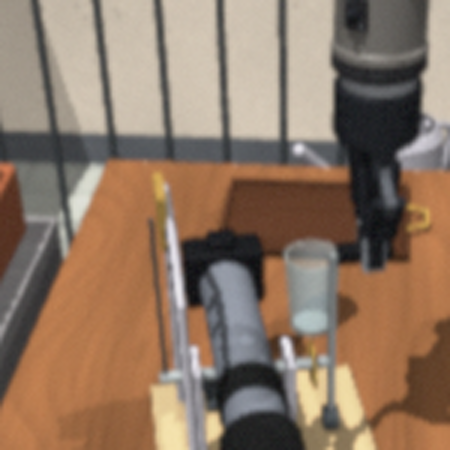

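The side crop shows the scope level, the pointer's upper end at about (151,220) and the fork bar at (160,175–250).

Emit:
drive_tool(motion=[[[-1,0,-0.02,0.0,0],[-1,0,-0.035,0.0,0],[-1,0,-0.055,0.0,0],[-1,0,-0.07,0.0,0],[-1,0,-0.07,0.0,0]]])

```text
clock: 14.1
position: [0.5396, -0.0689, 0.2124]
eef_rot: [0.0, 0.993, 0.118, 0.001]
contact_force: [4.5, 0.6, 5.2]
finger_gap: 0.209
gripper_force: 61.4
```

```bash
cat > ptr.py <<'E'
from h import *
from cell import r
for n in("top","side"):
    c=r.camera(n);L=local(cloud(c));h=cv2.cvtColor(c["image"],cv2.COLOR_RGB2HSV)
    q=L[(L[...,0]>69)&(L[...,0]<82)&(L[...,2]>290)&(L[...,2]<318)&(h[...,1]<90)&(h[...,2]<110)&(abs(L[...,1])<60)]
    b=L[(h[...,0]>14)&(h[...,0]<32)&(h[...,1]>120)&(L[...,2]>290)&(abs(L[...,0]-65)<20)]
    print(n,"ptr",len(q),np.round(np.median(q,axis=0),1) if len(q) else "","brass",len(b),np.round([b.min(0),b.max(0)],0).tolist() if len(b) else "")
E
python3 step.py hold 0.037 1.0; python3 ptr.py
```

```text
fit ms,ks,off [ 1.1362e+00  9.7540e-01 -1.0000e-03] rms mrad 1.92
plan f [ 0.025 -0.017 -0.014 -0.013 -0.014 -0.015] pred t [0.024 0.021 0.033 0.035 0.036 0.036] w [-0.014  0.019  0.01   0.001  0.001  0.001]
clk 14.20 t 0.0238 w -0.014 f -0.033 meas [0.0236 0.0233] | pos y 3.6 z 212.4 F [4.5 0.6 5.2] gap 0.21
ROWS [[[-1, 0, 0.015, 0.0, 0], [-1, 0, 0.035, 0.0, 0], [-1, 0, 0.05, 0.0, 0], [-1, 0, 0.07, 0.0, 0], [-1, 0, 0.07, 0.0, 0]]] -> f 0.025
top ptr 0  brass 113 [[59.0, -36.0, 310.0], [76.0, 21.0, 341.0]]
side ptr 1 [ 74.   -2.  306.7] brass 62 [[62.0, -34.0, 292.0], [68.0, 25.0, 338.0]]
```

Emit:
drive_tool(motion=[[[-1,0,0.015,0.0,0],[-1,0,0.035,0.0,0],[-1,0,0.05,0.0,0],[-1,0,0.07,0.0,0],[-1,0,0.07,0.0,0]]])

```text
clock: 14.8
position: [0.5406, -0.0735, 0.2124]
eef_rot: [-0.001, 0.993, 0.119, 0.0]
contact_force: [2.1, 4.6, 8.2]
finger_gap: 0.209
gripper_force: 61.7
```

```bash
python3 step.py hold 0.033 1.0
```

```text
fit ms,ks,off [ 1.1284  0.9743 -0.0012] rms mrad 2.14
plan f [ 0.007 -0.006 -0.007 -0.008 -0.01  -0.01 ] pred t [0.011 0.019 0.027 0.029 0.031 0.032] w [0.006 0.016 0.007 0.003 0.002 0.001]
clk 14.90 t 0.0110 w 0.006 f 0.025 meas [0.0075 0.014 ] | pos y -1.2 z 212.4 F [2.1 4.6 8.2] gap 0.21
ROWS [[[-1, 0, -0.005, 0.0, 0], [-1, 0, -0.01, 0.0, 0], [-1, 0, -0.015, 0.0, 0], [-1, 0, -0.02, 0.0, 0], [-1, 0, -0.02, 0.0, 0]]] -> f 0.008
```

Emit:
drive_tool(motion=[[[-1,0,-0.005,0.0,0],[-1,0,-0.01,0.0,0],[-1,0,-0.015,0.0,0],[-1,0,-0.02,0.0,0],[-1,0,-0.02,0.0,0]]])

```text
clock: 15.4
position: [0.5403, -0.0721, 0.2124]
eef_rot: [-0.001, 0.993, 0.119, 0.0]
contact_force: [2.3, 2.6, 7.6]
finger_gap: 0.212
gripper_force: 61.6
```

```bash
python3 step.py hold 0.035 1.0
```

```text
fit ms,ks,off [ 1.1272  0.9752 -0.0015] rms mrad 2.1
plan f [ 0.011 -0.005 -0.006 -0.008 -0.009 -0.009] pred t [0.014 0.021 0.029 0.032 0.033 0.034] w [0.009 0.015 0.008 0.003 0.002 0.001]
clk 15.50 t 0.0142 w 0.009 f 0.008 meas [0.0127 0.0132] | pos y 0.3 z 212.4 F [2.3 2.6 7.6] gap 0.21
ROWS [[[-1, 0, 0.0, 0.0, 0], [-1, 0, 0.0, 0.0, 0], [-1, 0, 0.0, 0.0, 0], [-1, 0, 0.005, 0.0, 0], [-1, 0, 0.005, 0.0, 0]]] -> f 0.013
```

Emit:
drive_tool(motion=[[[-1,0,0.0,0.0,0],[-1,0,0.0,0.0,0],[-1,0,0.0,0.0,0],[-1,0,0.005,0.0,0],[-1,0,0.005,0.0,0]]])

```text
clock: 16.0
position: [0.5404, -0.0723, 0.2124]
eef_rot: [-0.001, 0.993, 0.119, 0.0]
contact_force: [2.7, 3.6, 6.5]
finger_gap: 0.213
gripper_force: 61.7
```

```bash
python3 step.py hold 0.035 1.0
```

```text
fit ms,ks,off [ 1.1449  0.9568 -0.0017] rms mrad 2.14
plan f [ 0.009 -0.004 -0.006 -0.007 -0.009 -0.009] pred t [0.016 0.023 0.029 0.032 0.033 0.034] w [0.009 0.014 0.007 0.003 0.002 0.001]
clk 16.10 t 0.0157 w 0.009 f 0.013 meas [0.0146 0.0131] | pos y 0.0 z 212.4 F [2.7 3.6 6.5] gap 0.21
ROWS [[[-1, 0, 0.0, 0.0, 0], [-1, 0, 0.0, 0.0, 0], [-1, 0, -0.005, 0.0, 0], [-1, 0, -0.005, 0.0, 0], [-1, 0, -0.005, 0.0, 0]]] -> f 0.008
```

Emit:
drive_tool(motion=[[[-1,0,0.0,0.0,0],[-1,0,0.0,0.0,0],[-1,0,-0.005,0.0,0],[-1,0,-0.005,0.0,0],[-1,0,-0.005,0.0,0]]])

```text
clock: 16.6
position: [0.5403, -0.0721, 0.2124]
eef_rot: [-0.001, 0.993, 0.119, 0.0]
contact_force: [3.3, 2.9, 5.8]
finger_gap: 0.211
gripper_force: 61.6
```

```bash
python3 step.py hold 0.035 1.0
```

```text
fit ms,ks,off [ 1.0964  0.9994 -0.0023] rms mrad 1.78
plan f [ 0.026  0.     0.002  0.001 -0.    -0.001] pred t [0.014 0.019 0.029 0.032 0.033 0.034] w [0.    0.018 0.009 0.003 0.002 0.001]
clk 16.70 t 0.0141 w 0.000 f 0.008 meas [0.0119 0.0148] | pos y 0.2 z 212.4 F [3.3 2.9 5.8] gap 0.21
ROWS [[[-1, 0, 0.005, 0.0, 0], [-1, 0, 0.01, 0.0, 0], [-1, 0, 0.015, 0.0, 0], [-1, 0, 0.02, 0.0, 0], [-1, 0, 0.02, 0.0, 0]]] -> f 0.025
```

Emit:
drive_tool(motion=[[[-1,0,0.005,0.0,0],[-1,0,0.01,0.0,0],[-1,0,0.015,0.0,0],[-1,0,0.02,0.0,0],[-1,0,0.02,0.0,0]]])

```text
clock: 17.2
position: [0.5406, -0.0733, 0.2124]
eef_rot: [-0.001, 0.993, 0.119, 0.0]
contact_force: [2.9, 4.7, 8.3]
finger_gap: 0.209
gripper_force: 61.7
```

```bash
python3 step.py hold 0.035 1.0
```

```text
fit ms,ks,off [ 1.1     0.9988 -0.0025] rms mrad 1.68
plan f [0.012 0.006 0.004 0.002 0.001 0.001] pred t [0.015 0.024 0.029 0.032 0.033 0.034] w [0.012 0.012 0.006 0.003 0.002 0.001]
clk 17.30 t 0.0153 w 0.012 f 0.025 meas [0.0147 0.0139] | pos y -1.0 z 212.4 F [2.9 4.7 8.3] gap 0.21
ROWS [[[-1, 0, -0.005, 0.0, 0], [-1, 0, -0.01, 0.0, 0], [-1, 0, -0.01, 0.0, 0], [-1, 0, -0.015, 0.0, 0], [-1, 0, -0.015, 0.0, 0]]] -> f 0.013
```

Emit:
drive_tool(motion=[[[-1,0,-0.005,0.0,0],[-1,0,-0.01,0.0,0],[-1,0,-0.01,0.0,0],[-1,0,-0.015,0.0,0],[-1,0,-0.015,0.0,0]]])

```text
clock: 17.8
position: [0.5404, -0.0724, 0.2124]
eef_rot: [-0.001, 0.993, 0.119, 0.0]
contact_force: [2.5, 4.2, 7.2]
finger_gap: 0.212
gripper_force: 61.6
```

```bash
python3 step.py hold 0.035 1.0
```

```text
fit ms,ks,off [ 1.0982  1.0006 -0.0026] rms mrad 0.83
plan f [0.007 0.005 0.003 0.002 0.001 0.001] pred t [0.023 0.029 0.031 0.033 0.034 0.034] w [0.012 0.006 0.003 0.002 0.001 0.001]
clk 17.90 t 0.0233 w 0.012 f 0.013 meas [0.0221 0.0228] | pos y -0.1 z 212.4 F [2.5 4.2 7.2] gap 0.21
ROWS [[[-1, 0, 0.0, 0.0, 0], [-1, 0, -0.005, 0.0, 0], [-1, 0, -0.005, 0.0, 0], [-1, 0, -0.005, 0.0, 0], [-1, 0, -0.005, 0.0, 0]]] -> f 0.008
```

Emit:
drive_tool(motion=[[[-1,0,0.0,0.0,0],[-1,0,-0.005,0.0,0],[-1,0,-0.005,0.0,0],[-1,0,-0.005,0.0,0],[-1,0,-0.005,0.0,0]]])

```text
clock: 18.4
position: [0.5403, -0.0721, 0.2124]
eef_rot: [-0.001, 0.993, 0.119, 0.0]
contact_force: [3.3, 3.3, 7.7]
finger_gap: 0.208
gripper_force: 61.6
```

```bash
python3 step.py hold 0.035 1.0
```

```text
fit ms,ks,off [ 1.1131  0.9933 -0.0023] rms mrad 1.3
plan f [-0.022  0.    -0.001 -0.003 -0.002 -0.002] pred t [0.036 0.04  0.035 0.035 0.035 0.035] w [ 0.018 -0.009 -0.003  0.001 -0.    -0.   ]
clk 18.50 t 0.0359 w 0.018 f 0.008 meas [0.036  0.0344] | pos y 0.3 z 212.4 F [3.3 3.3 7.7] gap 0.21
ROWS [[[-1, 0, -0.01, 0.0, 0], [-1, 0, -0.02, 0.0, 0], [-1, 0, -0.025, 0.0, 0], [-1, 0, -0.035, 0.0, 0], [-1, 0, -0.035, 0.0, 0]]] -> f -0.021
```

Emit:
drive_tool(motion=[[[-1,0,-0.01,0.0,0],[-1,0,-0.02,0.0,0],[-1,0,-0.025,0.0,0],[-1,0,-0.035,0.0,0],[-1,0,-0.035,0.0,0]]])

```text
clock: 19.0
position: [0.5398, -0.0699, 0.2124]
eef_rot: [-0.0, 0.993, 0.118, 0.001]
contact_force: [4.4, 1.2, 5.7]
finger_gap: 0.211
gripper_force: 61.5
```

```bash
python3 step.py hold 0.03 1.0
```

```text
fit ms,ks,off [ 1.1323  0.9784 -0.0021] rms mrad 1.4
plan f [-0.03  -0.005 -0.006 -0.005 -0.004 -0.003] pred t [0.049 0.045 0.036 0.033 0.032 0.031] w [ 0.005 -0.017 -0.008 -0.002 -0.002 -0.001]
clk 19.10 t 0.0492 w 0.005 f -0.021 meas [0.0483 0.0501] | pos y 2.5 z 212.4 F [4.4 1.2 5.7] gap 0.21
ROWS [[[-1, 0, -0.005, 0.0, 0], [-1, 0, -0.005, 0.0, 0], [-1, 0, -0.01, 0.0, 0], [-1, 0, -0.01, 0.0, 0], [-1, 0, -0.01, 0.0, 0]]] -> f -0.029
```

Emit:
drive_tool(motion=[[[-1,0,-0.005,0.0,0],[-1,0,-0.005,0.0,0],[-1,0,-0.01,0.0,0],[-1,0,-0.01,0.0,0],[-1,0,-0.01,0.0,0]]])

```text
clock: 19.6
position: [0.5397, -0.0693, 0.2124]
eef_rot: [0.0, 0.993, 0.118, 0.001]
contact_force: [5.3, -0.1, 5.2]
finger_gap: 0.207
gripper_force: 61.4
```

```bash
python3 step.py hold 0.02 1.0
```

```text
fit ms,ks,off [ 1.1035  0.9968 -0.0016] rms mrad 0.8
plan f [-0.014 -0.006 -0.004 -0.002 -0.     0.   ] pred t [0.046 0.035 0.028 0.024 0.022 0.021] w [-0.016 -0.017 -0.008 -0.004 -0.002 -0.001]
clk 19.70 t 0.0464 w -0.016 f -0.029 meas [0.0484 0.0468] | pos y 3.1 z 212.4 F [ 5.3 -0.1  5.2] gap 0.21
ROWS [[[-1, 0, 0.005, 0.0, 0], [-1, 0, 0.01, 0.0, 0], [-1, 0, 0.015, 0.0, 0], [-1, 0, 0.02, 0.0, 0], [-1, 0, 0.02, 0.0, 0]]] -> f -0.013
```

Emit:
drive_tool(motion=[[[-1,0,0.005,0.0,0],[-1,0,0.01,0.0,0],[-1,0,0.015,0.0,0],[-1,0,0.02,0.0,0],[-1,0,0.02,0.0,0]]])

```text
clock: 20.2
position: [0.54, -0.0705, 0.2124]
eef_rot: [-0.0, 0.993, 0.118, 0.001]
contact_force: [4.5, 1.4, 5.7]
finger_gap: 0.213
gripper_force: 61.6
```

```bash
python3 step.py down -0.335
```

```text
fit ms,ks,off [ 1.1183  0.973  -0.0014] rms mrad 1.74
plan f [-0.117  0.066  0.066  0.093  0.132  0.159] pred t [ 0.047  0.017 -0.074 -0.135 -0.193 -0.253] w [ 0.    -0.135 -0.12  -0.095 -0.1   -0.099]
clk 20.30 t 0.0468 w 0.000 f -0.013 meas [0.0474 0.0489] | pos y 1.8 z 212.4 F [4.5 1.4 5.7] gap 0.21
ROWS [[[-1, 0, -0.03, 0.0, 0], [-1, 0, -0.065, 0.005, 0], [-1, 0, -0.095, 0.005, 0], [-1, 0, -0.125, 0.01, 0], [-1, 0, -0.125, 0.01, 0]]] -> f -0.117
```

Emit:
drive_tool(motion=[[[-1,0,-0.03,0.0,0],[-1,0,-0.065,0.005,0],[-1,0,-0.095,0.005,0],[-1,0,-0.125,0.01,0],[-1,0,-0.125,0.01,0]]])

```text
clock: 20.8
position: [0.5378, -0.0609, 0.2121]
eef_rot: [0.002, 0.993, 0.118, 0.001]
contact_force: [5.0, -3.5, 8.7]
finger_gap: 0.209
gripper_force: 61.2
```

```bash
python3 step.py down -0.335
```

```text
fit ms,ks,off [ 1.0972e+00  9.9670e-01 -7.0000e-04] rms mrad 1.46
plan f [0.078 0.008 0.061 0.096 0.121 0.128] pred t [ 0.02  -0.06  -0.099 -0.159 -0.22  -0.279] w [-0.131 -0.078 -0.085 -0.103 -0.099 -0.098]
clk 20.90 t 0.0200 w -0.131 f -0.117 meas [0.0309 0.027 ] | pos y 11.7 z 212.1 F [ 5.  -3.5  8.7] gap 0.21
ROWS [[[-1, 0, 0.06, -0.005, 0], [-1, 0, 0.115, -0.01, 0], [-1, 0, 0.175, -0.01, 0], [-1, 0, 0.235, -0.005, 0], [-1, 0, 0.235, -0.005, 0]]] -> f 0.079
```

Emit:
drive_tool(motion=[[[-1,0,0.06,-0.005,0],[-1,0,0.115,-0.01,0],[-1,0,0.175,-0.01,0],[-1,0,0.235,-0.005,0],[-1,0,0.235,-0.005,0]]])

```text
clock: 21.4
position: [0.5423, -0.0805, 0.2115]
eef_rot: [-0.001, 0.993, 0.118, 0.0]
contact_force: [4.7, 3.9, 5.4]
finger_gap: 0.211
gripper_force: 62.4
```

```bash
python3 step.py down -0.335
```

```text
fit ms,ks,off [ 1.0905e+00  9.8210e-01 -1.0000e-04] rms mrad 2.0
plan f [-0.061  0.092  0.095  0.119  0.128  0.128] pred t [-0.043 -0.078 -0.164 -0.224 -0.282 -0.331] w [-0.047 -0.127 -0.117 -0.095 -0.098  0.   ]
clk 21.50 t -0.0430 w -0.047 f 0.079 meas [-0.0382 -0.0376] | pos y -8.4 z 211.5 F [4.7 3.9 5.4] gap 0.21
ROWS [[[-1, 0, -0.04, -0.005, 0], [-1, 0, -0.085, -0.005, 0], [-1, 0, -0.125, -0.005, 0], [-1, 0, -0.17, 0.0, 0], [-1, 0, -0.17, 0.0, 0]]] -> f -0.063
```

Emit:
drive_tool(motion=[[[-1,0,-0.04,-0.005,0],[-1,0,-0.085,-0.005,0],[-1,0,-0.125,-0.005,0],[-1,0,-0.17,0.0,0],[-1,0,-0.17,0.0,0]]])

```text
clock: 22.0
position: [0.5393, -0.0675, 0.2121]
eef_rot: [0.002, 0.993, 0.118, 0.001]
contact_force: [6.4, -4.6, 4.0]
finger_gap: 0.211
gripper_force: 61.7
```

```bash
sed -i 's#u\])/.12#u])/.06#' step.py; python3 step.py down -0.335
```

```text
fit ms,ks,off [ 1.0985  0.9825 -0.    ] rms mrad 1.87
plan f [0.11  0.083 0.101 0.115 0.115 0.115] pred t [-0.078 -0.159 -0.204 -0.254 -0.322 -0.331] w [-0.128 -0.094 -0.075 -0.094 -0.136  0.   ]
clk 22.10 t -0.0778 w -0.128 f -0.063 meas [-0.0669 -0.0713] | pos y 4.9 z 212.1 F [ 6.4 -4.6  4. ] gap 0.21
ROWS [[[-1, 0, 0.05, -0.005, 0], [-1, 0, 0.105, -0.005, 0], [-1, 0, 0.155, 0.0, 0], [-1, 0, 0.205, 0.005, 0], [-1, 0, 0.205, 0.005, 0]]] -> f 0.109
```

Emit:
drive_tool(motion=[[[-1,0,0.05,-0.005,0],[-1,0,0.105,-0.005,0],[-1,0,0.155,0.0,0],[-1,0,0.205,0.005,0],[-1,0,0.205,0.005,0]]])

```text
clock: 22.6
position: [0.5429, -0.0832, 0.2111]
eef_rot: [-0.002, 0.993, 0.118, 0.0]
contact_force: [2.6, 4.9, 6.5]
finger_gap: 0.21
gripper_force: 62.8
```

```bash
python3 step.py down -0.335
```

```text
fit ms,ks,off [1.1084e+00 9.9090e-01 5.0000e-04] rms mrad 1.82
plan f [0.035 0.113 0.142 0.146 0.147 0.147] pred t [-0.147 -0.19  -0.262 -0.331 -0.331 -0.331] w [-0.073 -0.104 -0.118 -0.114  0.     0.   ]
clk 22.70 t -0.1468 w -0.073 f 0.109 meas [-0.1386 -0.1417] | pos y -11.2 z 211.1 F [2.6 4.9 6.5] gap 0.21
ROWS [[[-1, 0, -0.02, -0.005, 0], [-1, 0, -0.045, -0.005, 0], [-1, 0, -0.065, -0.005, 0], [-1, 0, -0.09, -0.01, 0], [-1, 0, -0.09, -0.01, 0]]] -> f 0.033
```

Emit:
drive_tool(motion=[[[-1,0,-0.02,-0.005,0],[-1,0,-0.045,-0.005,0],[-1,0,-0.065,-0.005,0],[-1,0,-0.09,-0.01,0],[-1,0,-0.09,-0.01,0]]])

```text
clock: 23.2
position: [0.5415, -0.0768, 0.2117]
eef_rot: [0.0, 0.993, 0.118, 0.001]
contact_force: [6.9, -0.6, -0.2]
finger_gap: 0.208
gripper_force: 62.1
```

```bash
python3 step.py down -0.335
```

```text
fit ms,ks,off [1.1421e+00 9.6630e-01 9.0000e-04] rms mrad 1.79
plan f [0.195 0.179 0.179 0.179 0.179 0.179] pred t [-0.205 -0.287 -0.325 -0.331 -0.331 -0.331] w [-0.141 -0.091 -0.051  0.     0.     0.   ]
clk 23.30 t -0.2049 w -0.141 f 0.033 meas [-0.191 -0.199] | pos y -4.6 z 211.7 F [ 6.9 -0.6 -0.2] gap 0.21
ROWS [[[-1, 0, 0.05, 0.005, 0], [-1, 0, 0.095, 0.01, 0], [-1, 0, 0.145, 0.015, 0], [-1, 0, 0.195, 0.025, 0], [-1, 0, 0.195, 0.025, 0]]] -> f 0.197
```

Emit:
drive_tool(motion=[[[-1,0,0.05,0.005,0],[-1,0,0.095,0.01,0],[-1,0,0.145,0.015,0],[-1,0,0.195,0.025,0],[-1,0,0.195,0.025,0]]])

```text
clock: 23.8
position: [0.5454, -0.0938, 0.2095]
eef_rot: [-0.001, 0.993, 0.119, -0.0]
contact_force: [2.8, 4.3, 6.3]
finger_gap: 0.206
gripper_force: 63.0
```

```bash
python3 step.py down -0.335
```

```text
fit ms,ks,off [1.1331e+00 9.7320e-01 1.0000e-03] rms mrad 1.97
plan f [0.109 0.112 0.112 0.112 0.112 0.112] pred t [-0.274 -0.308 -0.331 -0.331 -0.331 -0.331] w [-0.062 -0.089  0.     0.     0.     0.   ]
clk 23.90 t -0.2736 w -0.062 f 0.197 meas [-0.267 -0.269] | pos y -22.0 z 209.5 F [2.8 4.3 6.3] gap 0.21
ROWS [[[-1, 0, -0.025, -0.005, 0], [-1, 0, -0.05, -0.01, 0], [-1, 0, -0.08, -0.015, 0], [-1, 0, -0.105, -0.015, 0], [-1, 0, -0.105, -0.015, 0]]] -> f 0.109
```

Emit:
drive_tool(motion=[[[-1,0,-0.025,-0.005,0],[-1,0,-0.05,-0.01,0],[-1,0,-0.08,-0.015,0],[-1,0,-0.105,-0.015,0],[-1,0,-0.105,-0.015,0]]])

```text
clock: 24.4
position: [0.5437, -0.0865, 0.2108]
eef_rot: [0.001, 0.993, 0.118, 0.001]
contact_force: [7.6, -2.8, 0.5]
finger_gap: 0.211
gripper_force: 62.2
```

```bash
python3 step.py down -0.335
```

```text
fit ms,ks,off [ 1.089   1.0059 -0.0017] rms mrad 1.23
plan f [0.106 0.106 0.106 0.106 0.106 0.106] pred t [-0.29  -0.331 -0.331 -0.331 -0.331 -0.331] w [-0.048  0.     0.     0.     0.     0.   ]
clk 24.50 t -0.2899 w -0.048 f 0.109 meas [-0.2853 -0.288 ] | pos y -14.6 z 210.8 F [ 7.6 -2.8  0.5] gap 0.21
ROWS [[[-1, 0, 0.0, 0.0, 0], [-1, 0, 0.0, 0.0, 0], [-1, 0, 0.0, 0.0, 0], [-1, 0, -0.005, -0.005, 0], [-1, 0, -0.005, -0.005, 0]]] -> f 0.104
```

Emit:
drive_tool(motion=[[[-1,0,0.0,0.0,0],[-1,0,0.0,0.0,0],[-1,0,0.0,0.0,0],[-1,0,-0.005,-0.005,0],[-1,0,-0.005,-0.005,0]]])

```text
clock: 25.0
position: [0.5436, -0.0863, 0.2109]
eef_rot: [0.001, 0.993, 0.118, 0.001]
contact_force: [9.4, -1.7, -3.1]
finger_gap: 0.21
gripper_force: 61.8
```

```bash
python3 step.py f 0.06
```

```text
fit ms,ks,off [ 1.0897  1.0225 -0.0019] rms mrad 2.51
clk 25.10 t -0.3223 w -0.096 f 0.104 meas [-0.3093 -0.3187] | pos y -14.4 z 210.9 F [ 9.4 -1.7 -3.1] gap 0.21
ROWS [[[-1, 0, -0.015, 0.0, 0], [-1, 0, -0.025, 0.0, 0], [-1, 0, -0.04, 0.0, 0], [-1, 0, -0.055, 0.0, 0], [-1, 0, -0.055, 0.0, 0]]] -> f 0.058
```

Emit:
drive_tool(motion=[[[-1,0,0,0.0,0],[-1,0,0,0.0,0],[-1,0,-0.02,0.0,0],[-1,0,-0.04,0.0,0],[-1,0,-0.055,0.0,0]]])

```text
clock: 25.6
position: [0.5425, -0.0813, 0.2117]
eef_rot: [0.001, 0.993, 0.118, 0.001]
contact_force: [8.1, -4.2, 1.8]
finger_gap: 0.215
gripper_force: 61.8
```

```bash
python3 step.py f -0.13
```

```text
fit ms,ks,off [1.1177 0.9954 0.0013] rms mrad 2.36
clk 25.70 t -0.3310 w 0.000 f 0.058 meas [-0.329  -0.3316] | pos y -9.2 z 211.7 F [ 8.1 -4.2  1.8] gap 0.21
ROWS [[[-1, 0, -0.055, -0.005, 0], [-1, 0, -0.115, -0.005, 0], [-1, 0, -0.17, 0.0, 0], [-1, 0, -0.225, 0.005, 0], [-1, 0, -0.225, 0.005, 0]]] -> f -0.130
```

Back on the rest. Next I'll return the lever to neutral.

Emit:
drive_tool(motion=[[[-1,0,-0.055,-0.005,0],[-1,0,-0.115,-0.005,0],[-1,0,-0.17,0.0,0],[-1,0,-0.225,0.005,0],[-1,0,-0.225,0.005,0]]])

```text
clock: 26.2
position: [0.5367, -0.0582, 0.2121]
eef_rot: [0.001, 0.993, 0.118, 0.001]
contact_force: [2.7, -1.1, 10.5]
finger_gap: 0.212
gripper_force: 60.9
```

```bash
python3 step.py f -0.33
```

```text
fit ms,ks,off [1.0939e+00 1.0043e+00 5.0000e-04] rms mrad 1.92
clk 26.30 t -0.3310 w 0.000 f -0.130 meas [-0.3279 -0.3283] | pos y 14.6 z 212.1 F [ 2.7 -1.1 10.5] gap 0.21
ROWS [[[-1, 0, -0.06, 0.01, 0], [-1, 0, -0.12, 0.025, 0], [-1, 0, -0.175, 0.035, 0], [-1, 0, -0.235, 0.055, 0], [-1, 0, -0.235, 0.055, 0]]] -> f -0.331
```

Emit:
drive_tool(motion=[[[-1,0,-0.06,0.01,0],[-1,0,-0.12,0.025,0],[-1,0,-0.175,0.035,0],[-1,0,-0.235,0.055,0],[-1,0,-0.235,0.055,0]]])

```text
clock: 26.8
position: [0.5314, -0.0353, 0.2057]
eef_rot: [0.001, 0.993, 0.118, 0.001]
contact_force: [5.7, -1.5, 5.0]
finger_gap: 0.209
gripper_force: 62.0
```

Emit:
drive_tool(motion=[[[-0.3,0,0,0,0],[0,0,0,0,0],[0.5,0,0,0,0],[1,0,0,0,0],[1,0,0,0,0]]])

```text
clock: 27.3
position: [0.5302, -0.0347, 0.2051]
eef_rot: [-0.0, 0.993, 0.118, -0.001]
contact_force: [-0.5, -0.4, 0.1]
finger_gap: 0.975
gripper_force: 0.0
```

```bash
python3 - <<'E'
from cell import r
from h import *
s=r.get_state();print(s["clock"],local(s["position"]),s["finger_gap"],s["contact_force"])
for n in("top","side"):print(tiltval(r.camera(n)))
L=local(cloud(r.camera("wrist")))
q=L[(L[...,0]>-130)&(L[...,0]<-92)&(abs(L[...,1]-38)<25)&(L[...,2]>225)&(L[...,2]<275)];print(len(q),np.percentile(q,[2,50,98],axis=0))
E
```

```text
27.3 [-123.28446497   38.95413421  205.14279694] 0.9751540763439094 [-0.54060976 -0.3747467   0.097931  ]
(np.float64(-0.3248826789981914), 458, np.float64(2.0871160948632093), np.float64(183.3865224641829))
(np.float64(-0.3274491462191048), 281, np.float64(1.610882848704266), np.float64(182.41748428300596))
3257 [[-129.21407742   29.37260223  257.06927426]
 [-109.83594995   38.60452987  262.76769816]
 [ -92.65153475   47.72119703  264.76159798]]
```

Released and clear on both sides; I'll rise straight up.

Emit:
drive_tool(motion=[[[1,0,0,-0.1,0],[1,0,0,-0.3,0],[1,0,0,-0.55,0],[1,0,0,-0.8,0],[1,0,0,-1,0]]])

```text
clock: 27.95
position: [0.5311, -0.0345, 0.3079]
eef_rot: [0.0, 0.993, 0.118, 0.001]
contact_force: [-0.1, 1.2, -0.0]
finger_gap: 0.998
gripper_force: 0.0
```

Emit:
drive_tool(motion=[[[1,0,0,-0.1,0],[1,0,0,-0.2,0],[1,0,0,-0.3,0],[1,0,0,-0.3,0],[1,0,0,-0.3,0]]])

```text
clock: 28.45
position: [0.5305, -0.0347, 0.335]
eef_rot: [-0.0, 0.993, 0.118, -0.0]
contact_force: [-0.6, 0.7, -0.6]
finger_gap: 1.003
gripper_force: 0.0
```

```bash
python3 - <<'E'
from cell import r
from h import *
for n in("top","side","top","side"):print(tiltval(r.camera(n))[:2])
s=r.get_state();print(s["clock"],local(s["position"]),s["contact_force"])
L=local(cloud(r.camera("wrist")))
q=L[(L[...,0]>-140)&(L[...,0]<-92)&(abs(L[...,1]-38)<25)&(L[...,2]>225)&(L[...,2]<275)];print(len(q),np.percentile(q,[2,50,98],axis=0))
E
```

```text
(np.float64(-0.3310662770441636), 455)
(np.float64(-0.3298246970719473), 275)
(np.float64(-0.3279390501500958), 462)
(np.float64(-0.32647586048705324), 284)
28.65 [-123.14624246   38.94793837  334.76360386] [ 0.59663513 -0.58904428  0.67293672]
1267 [[-138.72015937   29.21397011  256.9150374 ]
 [-115.12170433   38.41383563  262.68050107]
 [ -92.930693     47.65907666  264.91891205]]
```

```bash
python3 -c "
from cell import r
print(r.job_done())"
```

```text
the job is handed in; nothing more can be done
None
```

I handed the job in at about 29 s without seeing the verdict: by my camera measurements the pointer stayed in the index gap for about 8 s, the scope eased back onto its low rest at about 0.1 rad/s (tilt -0.33), and the grip is released with the arm clear.

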